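# Fold down the checked-sample flags in one stroke

### The job

The samples beside the four green flags on the vial rack have been logged: run your fingertips lightly along the row in one low, unbroken stroke, folding down the green flags one after another towards the red-flag end, well over on their hinges. Keep the fingertips over the row and do not raise them clear of the flags until the fourth green flag is down; then lift away before the red flag, which stays standing. Leave the vials in their holes, and the things lying round the rack where they are.

Things in the scene. Friction and masses are not known exactly. Their poses are not given: they have to be found in the camera images.
- rack: Fixed grey vial rack, 104 x 264 mm, deck 20 mm high; origin: centre of its underside, on the table. Local y runs along the row of flags, z up; yaw within 0.45 rad, so green flag 1 is at its left. Flags stand over the white stripe at local x = -28 mm. A white block (local x 7 to 49 mm, top 45 mm above the table) holds five loose vials, caps up to 98 mm above the table.
- flag_1 (a joint): Green flag 1 of 5: upright plastic plate 24 mm wide (across the row), 3 mm thick, reaching 34 mm above its hinge. 0 = upright, 1.5 = flat against the deck, rad; it folds only one way, towards the rack's -y (the red flag's end), backwards it stops at -0.15. Friction hinge: about 0.5 N at its top moves it, and it stays where it is left.
- flag_1_hinge (a point): Point on the hinge axis of green flag 1, mid-width, fixed to the rack at local (-28, 95) mm, 25 mm above the table (5 mm above the deck). The hinge axis is the rack's local x. The hinge knuckles reach 28 mm above the table.
- flag_2 (a joint): Green flag 2 of 5: upright plastic plate 24 mm wide (across the row), 3 mm thick, reaching 34 mm above its hinge. 0 = upright, 1.5 = flat against the deck, rad; it folds only one way, towards the rack's -y (the red flag's end), backwards it stops at -0.15. Friction hinge: about 0.5 N at its top moves it, and it stays where it is left.
- flag_2_hinge (a point): Point on the hinge axis of green flag 2, mid-width, fixed to the rack at local (-28, 53) mm, 25 mm above the table (5 mm above the deck). The hinge axis is the rack's local x. The hinge knuckles reach 28 mm above the table.
- flag_3 (a joint): Green flag 3 of 5: upright plastic plate 24 mm wide (across the row), 3 mm thick, reaching 34 mm above its hinge. 0 = upright, 1.5 = flat against the deck, rad; it folds only one way, towards the rack's -y (the red flag's end), backwards it stops at -0.15. Friction hinge: about 0.5 N at its top moves it, and it stays where it is left.
- flag_3_hinge (a point): Point on the hinge axis of green flag 3, mid-width, fixed to the rack at local (-28, 11) mm, 25 mm above the table (5 mm above the deck). The hinge axis is the rack's local x. The hinge knuckles reach 28 mm above the table.
- flag_4 (a joint): Green flag 4 of 5: upright plastic plate 24 mm wide (across the row), 3 mm thick, reaching 34 mm above its hinge. 0 = upright, 1.5 = flat against the deck, rad; it folds only one way, towards the rack's -y (the red flag's end), backwards it stops at -0.15. Friction hinge: about 0.5 N at its top moves it, and it stays where it is left.
- flag_4_hinge (a point): Point on the hinge axis of green flag 4, mid-width, fixed to the rack at local (-28, -31) mm, 25 mm above the table (5 mm above the deck). The hinge axis is the rack's local x. The hinge knuckles reach 28 mm above the table.
- flag_red (a joint): Red flag 5 of 5: upright plastic plate 24 mm wide (across the row), 3 mm thick, reaching 34 mm above its hinge. 0 = upright, 1.5 = flat against the deck, rad; it folds only one way, towards the rack's -y (the red flag's end), backwards it stops at -0.15. Friction hinge: about 0.5 N at its top moves it, and it stays where it is left.
- flag_red_hinge (a point): Point on the hinge axis of red flag 5, mid-width, fixed to the rack at local (-28, -97) mm, 25 mm above the table (5 mm above the deck). The hinge axis is the rack's local x. The hinge knuckles reach 28 mm above the table.
- vial_1: Loose sample vial with red cap, 23 mm diameter, 72 mm tall, standing upright in one of the five holes of the rack, beside a flag. Origin: centre of its underside, z axis along it. To be left alone.
- vial_2: Loose sample vial with red cap, 23 mm diameter, 72 mm tall, standing upright in one of the five holes of the rack, beside a flag. Origin: centre of its underside, z axis along it. To be left alone.
- vial_3: Loose sample vial with white cap, 23 mm diameter, 72 mm tall, standing upright in one of the five holes of the rack, beside a flag. Origin: centre of its underside, z axis along it. To be left alone.
- vial_4: Loose sample vial with green cap, 23 mm diameter, 72 mm tall, standing upright in one of the five holes of the rack, beside a flag. Origin: centre of its underside, z axis along it. To be left alone.
- vial_5: Loose sample vial with red cap, 23 mm diameter, 72 mm tall, standing upright in one of the five holes of the rack, beside a flag. Origin: centre of its underside, z axis along it. To be left alone.
- cassette_1: Loose white test cassette, 72 x 24 x 9 mm, on the table on the robot's side of the rack; origin: centre of its underside. To be left alone.
- tweezers: Loose steel forceps, 118 x 18 x 9 mm, on the table on the robot's side of the rack; origin: centre of its underside. To be left alone.
- lancets: Loose small magenta and white carton, 86 x 54 x 40 mm, on the table beyond the left end of the rack; origin: centre of its underside. To be left alone.

How it is judged:
By the outcome, as a careful person would: the job done as asked, in the order asked, and still so for the second after the job is handed in, with the robot touching nothing.
It also fails if it takes over 42 s, if anything falls off the work surface, if the arm or the gripper's body presses on something with over 40 N, if the wrist force passes 120 N, or if a joint passes its speed limit or range.

### The arm

A 6-joint arm with a two-finger parallel gripper is mounted at the origin on a cart in front of the work surface, level with it; the furniture and walls round the work are solid. World frame = base frame: x ahead of the robot, y to its left, z up, the work surface at z = 0. Lengths are in m, angles in rad, forces in N, time in s.
With the tool pointing down it reaches from about 0.375 to 0.9 m from the base axis. Payload 3.1 kg.
Tool frame: the origin (TCP) lies between the finger pads; the fingertips stand 17 mm ahead of it and the grasp point (between the pads) lies 2 mm behind it; z points along the fingers, y is the line along which they close (so a half turn about z gives the same grasp; the last joint's range is limited). The gripper opens to 85 mm and grips with 20 to 120 N. Pads are 22 mm wide; open, the fingers measure 114 mm over their backs; the gripper's body (76 mm by 85 mm) begins 54 mm behind the grasp point. The pads swing forward as they close: fully open they stand 13 mm farther back than shut.
Start: joints at [0.957, 0.527, 1.433, -0, 1.181, -0.178], TCP at [0.264, 0.567, 0.248] pointing down, gripper open.
Joint ranges: [-3.08, 3.08], [-0.75, 2.2], [0.22, 2.44], [-1.43, 4.57], [0, 2.65], [-2.85, 2.85]. Speed limits (rad/s): [2.79, 2.79, 3.14, 3.14, 3.14, 3.14].

### API

Orientations are given as a unit quaternion [x, y, z, w].
In Python, from station import sense, vision, order gives the robot as it stands.
- The arm moves only by the shell command python3 -m crank 'ROWS' [OPENING] [FORCE]. ROWS is JSON, a list of rows, each an object with "dp": the shift along the world's x, y, z in units of 30 mm (1.0 is 30 mm), a list of three; "angular": the turn, a rotation vector about the world's x, y, z in degrees, a list of three. In form: [{"dp": [dx, dy, dz], "angular": [ax, ay, az]}, ...]. A call has 1 to 20 rows; each row shifts and turns the commanded pose from where the row before left it; what a row does not reach is not made up. A row lasts 1/10 s, in which the tool goes at most 50 mm and 8.59 degrees, less where a joint would pass 70% of its speed; a pose out of reach is approached as far as the arm can. A call is refused whole if a number of a shift passes 1 or a number of a turn 8.59, either way. A call with a gripper value outside its range is refused whole. OPENING is the closure, from 0 (fully open) to 1 (shut), set as the call begins (- or left out, the last holds). The fingers move at their own pace and stop on an object; FORCE is the grip in N (left out, the last holds). Time passes only in rows, so rows that do not move let the fingers close. It gives the time, the measured TCP pose, the force, the opening and the grip force at its end, in the units of the state.
- sense(): the state, without advancing time (a new reading comes with each control period).
- vision.snapshot(name): name is "side" or "top" or "wrist"; returns a dict with "image" (384x512x3 uint8, blue, green, red), "range_z" (384x512 float32, m along the optical axis (not along the pixel's ray), 0 where there is no reading), "mtx" (3x3 intrinsics, pixels), "pose" (4x4, takes a point from camera to world coordinates); the wrist camera has in their place "mount" (4x4, takes a point from camera to tool coordinates, whose origin is the TCP and whose axes are the flange's). Camera axes: x right, y down, z forward; pixel columns grow to the right and rows downward; lengths in m; the calibration is good to about 2 mm. A picture is of the moment at which its call begins: read the wrist's pose just before it.
- order.sign_off(): hands the job in; it is judged then, once.
The state is a dict: "t": time; "q": joint angles; "qd": joint speeds; "tau": joint torques, N m; "tcp_pos": TCP position; "tool_rot": TCP orientation; "force": force on the tool from outside, world axes, zero at the start; "ft_torque": the same for the moment, N m; "finger_gap": opening from 0.0 (shut) to 1.0 (fully open); "gripper_force": force on a finger pad.
Only numpy, scipy, OpenCV 4.12 (cv2) and the standard library are available. Lean on these libraries where they do the work, as an engineer would, in place of code of your own. Each camera call takes 0.05 s, during which the arm holds its last target. There are 200 camera calls.

## Working session

There is one attempt and no reset: what is moved stays moved. The work goes in short steps, Python scripts to look and compute and a shell command to move; the robot and the scene stay as the last step left them, time stands still between calls to the robot, and variables do not carry over. Pictures are saved under pics/ and viewed, at most 10 in all, crops included, and the job is handed in when it is done.

```bash
mkdir -p pics
python3 - <<'E'
from station import sense, vision
import cv2,numpy as np,pickle
s=sense();print(s)
for n in("top","side"):
    d=vision.snapshot(n);cv2.imwrite(f"pics/{n}0.png",d["image"]);pickle.dump(d,open(f"{n}0.pkl","wb"));print(n,d["mtx"].tolist(),d["pose"].round(3).tolist())
E
```

```text
{'t': 0.0, 'q': array([ 9.56513638e-01,  5.28457440e-01,  1.43394046e+00,  2.74856179e-05,
        1.18137150e+00, -1.78468634e-01]), 'qd': array([ 0.00012737, -0.00039349,  0.00083542,  0.00015719,  0.00135422,
        0.00090006]), 'tau': array([-5.75224312e-04, -4.42344868e+01, -1.78028458e+01, -3.38065647e-04,
        8.46390525e-03,  2.46519869e-05]), 'tcp_pos': array([0.26338736, 0.56602956, 0.2473268 ]), 'tool_rot': array([ 2.16191600e-01,  9.76350351e-01, -9.99077168e-04, -4.31917594e-04]), 'force': array([-0.40926292,  0.06839179, -0.26806457]), 'ft_torque': array([0.01535482, 0.02824808, 0.03217473]), 'gripper_force': 0.0, 'finger_gap': 0.9975772358430609}
top [[422.9445925614633, 0.0, 255.03123859788033], [0.0, 422.9445925614633, 194.979499470733], [0.0, 0.0, 1.0]] [[0.024, -0.995, 0.1, 0.462], [-1.0, -0.026, -0.012, 0.249], [0.015, -0.1, -0.995, 0.895], [0.0, 0.0, 0.0, 1.0]]
side [[456.6778762168054, 0.0, 248.5420032306455], [0.0, 456.6778762168054, 183.9984265145464], [0.0, 0.0, 1.0]] [[0.935, -0.234, 0.267, 0.262], [-0.355, -0.608, 0.711, -0.467], [-0.004, -0.759, -0.651, 0.672], [0.0, 0.0, 0.0, 1.0]]
```

View pics/top0.png

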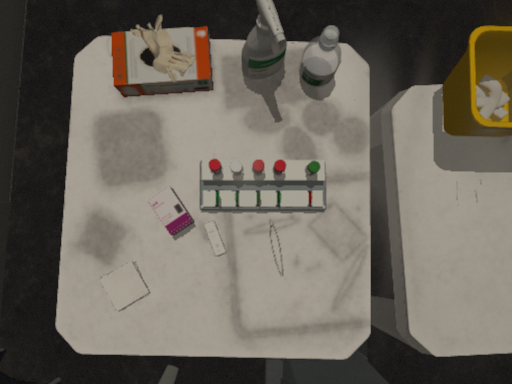

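View pics/side0.png

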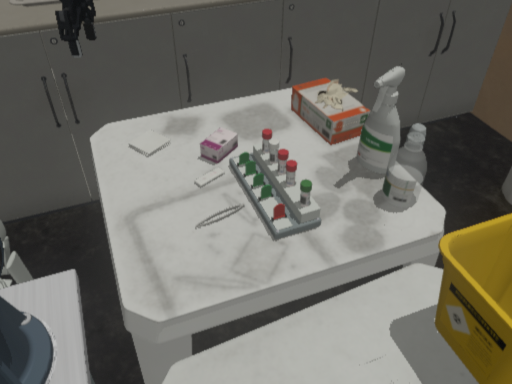

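The side view shows the rack with its green flags at about (242,160)–(268,192) and the red flag at (279,212). In the top view the rack spans pixels (200–327, 160–212), nearly aligned with world y. Next I measure its pose.

```bash
cat > h.py <<'E'
import numpy as np,cv2
def cloud(d):
    z=d["range_z"];v,u=np.indices(z.shape);K=d["mtx"]
    p=np.stack([(u-K[0,2])*z/K[0,0],(v-K[1,2])*z/K[1,1],z],-1)
    return p@d["pose"][:3,:3].T+d["pose"][:3,3]
E
python3 - <<'E'
import pickle,numpy as np,cv2
from h import cloud
for n in("top","side"):
    d=pickle.load(open(n+"0.pkl","rb"));P=cloud(d);hsv=cv2.cvtColor(d["image"],cv2.COLOR_BGR2HSV)
    roi=(P[...,0]>.35)&(P[...,0]<.62)&(P[...,1]>.02)&(P[...,1]<.42)&(d["range_z"]>0)
    print(n,"table z",np.median(P[roi&(P[...,2]<.01)][:,2]))
    for nm,a,b in(("green",40,90),("red",0,8)):
        m=(roi&(hsv[...,0]>=a)&(hsv[...,0]<=b)&(hsv[...,1]>110)).astype(np.uint8)
        k,L,S,C=cv2.connectedComponentsWithStats(m)
        for i in range(1,k):
            if S[i,4]>3:
                q=P[L==i];print(nm,S[i,4],C[i].round(1),np.median(q,0).round(4),q[:,2].max().round(3))
    m=roi&(P[...,2]>.012)&(P[...,2]<.06)
    k,L,S,C=cv2.connectedComponentsWithStats(m.astype(np.uint8))
    for i in range(1,k):
        if S[i,4]>300:
            q=P[L==i][:,:2].astype(np.float32)*1000;print(S[i],cv2.minAreaRect(q),cv2.boxPoints(cv2.minAreaRect(q)).tolist())
    # rack edge in image: deck pixel quad
    if n=="top":
        m=roi&(P[...,2]>.012)&(P[...,2]<.11);k,L,S,C=cv2.connectedComponentsWithStats(m.astype(np.uint8))
        i=1+S[1:,4].argmax();q=P[L==i]
        for lo,hi in((.015,.03),(.04,.05),(.085,.11)):
            w=q[(q[:,2]>lo)&(q[:,2]<hi)];print(lo,len(w),np.median(w[:,2]),cv2.minAreaRect((w[:,:2]*1000).astype(np.float32)))
E
python3 - <<'E'
import cv2
a=cv2.imread('pics/top0.png')[145:225,180:340];cv2.imwrite('pics/topc.png',cv2.resize(a,None,fx=5,fy=5,interpolation=cv2.INTER_CUBIC))
E
```

```text
top table z 0.0005122550379397239
green 96 [313.4 166.8] [0.5991 0.1285 0.0972] 0.101
green 24 [217.3 196.7] [0.5422 0.3148 0.0426] 0.059
green 22 [278.5 197. ] [0.5447 0.1906 0.0367] 0.054
green 4 [236.  195.5] [0.5439 0.2761 0.0587] 0.061
red 7 [216.  159.9] [0.6088 0.3149 0.0985] 0.099
red 7 [209.4 163. ] [0.603  0.3281 0.0964] 0.098
red 99 [258.1 165. ] [0.5998 0.2345 0.0975] 0.101
red 10 [218.4 167.4] [0.593  0.3097 0.0959] 0.101
red 4 [274.2 165.5] [0.6025 0.2027 0.0861] 0.097
red 4 [211.5 169.2] [0.593  0.3253 0.0708] 0.089
red 5 [279. 171.] [0.5909 0.1935 0.0871] 0.09
red 33 [309.8 197.2] [0.5462 0.1267 0.0454] 0.06
[ 200  159  127   51 5616] ((571.02001953125, 221.7327880859375), (100.66563415527344, 264.42523193359375), 1.1496156454086304) [[518.0447387695312, 352.9089660644531], [523.3499145507812, 88.53694152832031], [623.9953002929688, 90.55661010742188], [618.6901245117188, 354.92864990234375]]
[164 186  30  49 864] ((513.8153076171875, 407.79156494140625), (85.9305648803711, 52.08002471923828), 34.45984649658203) [[463.6552429199219, 404.951171875], [493.1236267089844,
[... 604 characters left out ...]
5981 0.224  0.0872] 0.096
red 31 [290.6 167.9] [0.5971 0.1834 0.0907] 0.095
red 130 [278.7 211.3] [0.5475 0.1232 0.0396] 0.059
[200 132  38  28 695] ((513.9671020507812, 406.0494079589844), (88.02639770507812, 55.53034591674805), 35.032623291015625) [[461.9895935058594, 403.518798828125], [493.86639404296875, 358.04913330078125], [565.944580078125, 408.58001708984375], [534.0678100585938, 454.0496826171875]]
[ 229  143   90   94 4084] ((569.7118530273438, 219.4937744140625), (98.50300598144531, 266.9214172363281), 1.140859603881836) [[517.8128051757812, 351.9474182128906], [523.1273803710938, 85.07890319824219], [621.6109008789062, 87.04013061523438], [616.2963256835938, 353.90863037109375]]
```

View pics/topc.png

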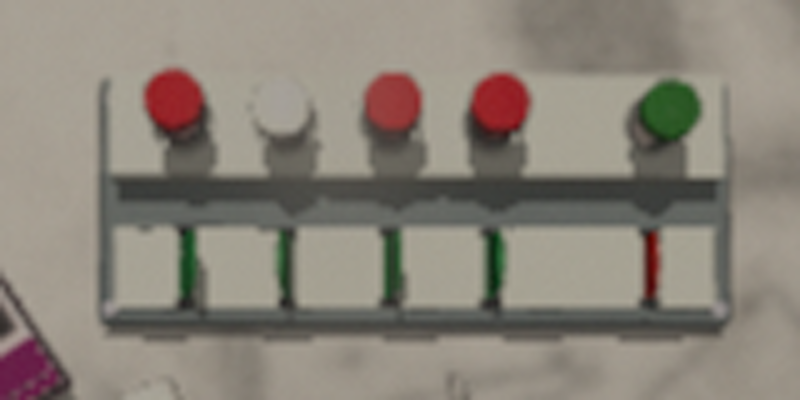

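The crop shows four green flags at crop x of about 188, 285, 392 and 493, and the red one at 652. Both cameras put the rack at about (0.5705, 0.2205) with a yaw of +1.15°. I'll close the fingers and move above the left end, closing axis along the row.

```bash
python3 -m crank '[{"dp":[0.458,-0.373,0],"angular":[0,0,1.3]},{"dp":[0.458,-0.373,0],"angular":[0,0,1.3]},{"dp":[0.458,-0.373,0],"angular":[0,0,1.3]},{"dp":[0.458,-0.373,0],"angular":[0,0,1.3]},{"dp":[0.458,-0.373,0],"angular":[0,0,1.3]},{"dp":[0.458,-0.373,0],"angular":[0,0,1.3]},{"dp":[0.458,-0.373,0],"angular":[0,0,1.3]},{"dp":[0.458,-0.373,0],"angular":[0,0,1.3]},{"dp":[0.458,-0.373,0],"angular":[0,0,1.3]},{"dp":[0.458,-0.373,0],"angular":[0,0,1.3]},{"dp":[0.458,-0.373,0],"angular":[0,0,1.3]},{"dp":[0.458,-0.373,0],"angular":[0,0,1.3]},{"dp":[0.458,-0.373,0],"angular":[0,0,1.3]},{"dp":[0.458,-0.373,0],"angular":[0,0,1.3]},{"dp":[0.458,-0.373,0],"angular":[0,0,1.3]},{"dp":[0.458,-0.373,0],"angular":[0,0,1.3]},{"dp":[0.458,-0.373,0],"angular":[0,0,1.3]},{"dp":[0.458,-0.373,0],"angular":[0,0,1.3]},{"dp":[0.458,-0.373,0],"angular":[0,0,1.3]},{"dp":[0.458,-0.373,0],"angular":[0,0,1.3]}]' 1 20
python3 -m crank '[{"dp":[0,0,0],"angular":[0,0,0]},{"dp":[0,0,-1],"angular":[0,0,0]},{"dp":[0,0,-1],"angular":[0,0,0]},{"dp":[0,0,-1],"angular":[0,0,0]},{"dp":[0,0,0],"angular":[0,0,0]},{"dp":[0,0,0],"angular":[0,0,0]},{"dp":[0,0,0],"angular":[0,0,0]},{"dp":[0,0,0],"angular":[0,0,0]}]'
python3 - <<'E'
from station import sense, vision
import cv2,numpy as np
from h import cloud
s=sense();t=s["tcp_pos"];print(t,s["tool_rot"],s["finger_gap"],s["force"])
d=vision.snapshot("side");P=cloud(d)
a=d["image"][60:260,170:380];cv2.imwrite("pics/side1.png",cv2.resize(a,None,fx=3,fy=2.9,interpolation=cv2.INTER_CUBIC))
q=P[(np.abs(P[...,:2]-t[:2]).max(-1)<.07)&(d["range_z"]>0)]
for lo in np.arange(.10,.26,.01):
    w=q[(q[:,2]>lo)&(q[:,2]<=lo+.01)]
    if len(w): print(round(lo,2),len(w),w.min(0).round(3),w.max(0).round(3))
E
```

```text
t: 2.1
tcp_pos: [0.5388, 0.3421, 0.2477]
tool_rot: [-0.009, 1.0, -0.0, -0.001]
force: [-0.7, -0.3, -0.1]
finger_gap: 0.003
gripper_force: 0.0
t: 2.9
tcp_pos: [0.5396, 0.3435, 0.1603]
tool_rot: [-0.009, 1.0, 0.001, 0.002]
force: [-0.3, 0.4, -0.5]
finger_gap: 0.0
gripper_force: 0.0
[0.53957187 0.34345231 0.16033143] [-9.04530755e-03  9.99957388e-01  7.22770982e-04  1.69781211e-03] 0.0002849947008163576 [-0.25604418  0.43144865 -0.50895882]
0.1 5 [0.59  0.276 0.1  ] [0.601 0.318 0.101]
0.14 16 [0.528 0.334 0.144] [0.55  0.349 0.15 ]
0.15 45 [0.528 0.329 0.15 ] [0.55  0.348 0.16 ]
0.16 43 [0.528 0.328 0.16 ] [0.551 0.349 0.17 ]
0.17 49 [0.528 0.328 0.17 ] [0.551 0.346 0.179]
0.18 16 [0.525 0.318 0.18 ] [0.545 0.35  0.19 ]
0.19 78 [0.525 0.306 0.19 ] [0.551 0.377 0.2  ]
0.2 60 [0.523 0.298 0.2  ] [0.552 0.391 0.21 ]
0.21 96 [0.521 0.29  0.21 ] [0.553 0.396 0.22 ]
0.22 110 [0.521 0.282 0.22 ] [0.556 0.402 0.23 ]
0.23 160 [0.519 0.279 0.23 ] [0.558 0.402 0.24 ]
0.24 134 [0.519 0.291 0.24 ] [0.558 0.375 0.25 ]
0.25 100 [0.52 0.3  0.25] [0.558 0.359 0.26 ]
```

View pics/side1.png

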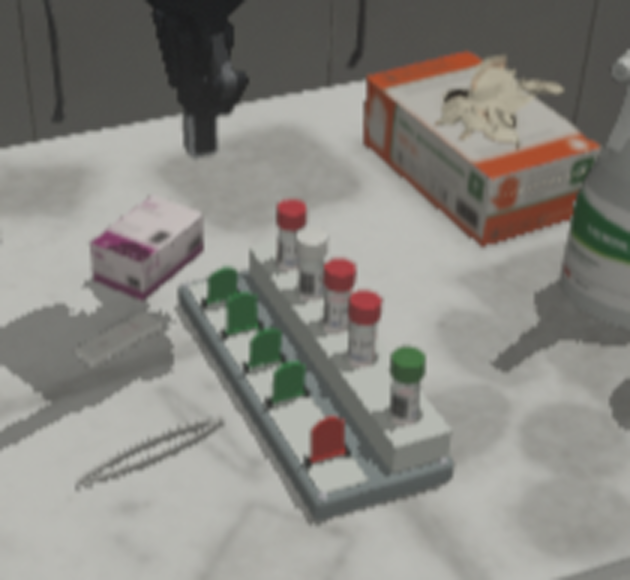

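The fingertips are at z≈0.144 with the leading edge 15.5 mm ahead of the TCP, and nothing is near them. Lowering in front of flag 1.

```bash
python3 -m crank '[{"dp":[0,0.1,-0.7],"angular":[0,0,0]},{"dp":[0,0,-0.8],"angular":[0,0,0]},{"dp":[0,0,-0.8],"angular":[0,0,0]},{"dp":[0,0,-0.7],"angular":[0,0,0]},{"dp":[0,0,-0.5],"angular":[0,0,0]},{"dp":[0,0,0],"angular":[0,0,0]},{"dp":[0,0,0],"angular":[0,0,0]},{"dp":[0,0,0],"angular":[0,0,0]},{"dp":[0,0,0],"angular":[0,0,0]},{"dp":[0,0,0],"angular":[0,0,0]},{"dp":[0,0,0],"angular":[0,0,0]}]'
python3 - <<'E'
from station import sense, vision
import cv2,numpy as np
from h import cloud
s=sense();t=s["tcp_pos"];print(t,s["tool_rot"],s["force"])
d=vision.snapshot("side");P=cloud(d)
a=d["image"][100:240,180:340];cv2.imwrite("pics/side2.png",cv2.resize(a,None,fx=4,fy=4,interpolation=cv2.INTER_CUBIC))
q=P[(np.abs(P[...,:2]-t[:2]).max(-1)<.05)&(d["range_z"]>0)]
g=cv2.cvtColor(d["image"],cv2.COLOR_BGR2GRAY)[(np.abs(P[...,:2]-t[:2]).max(-1)<.05)&(d["range_z"]>0)]
q=q[g<70]
for lo in np.arange(.02,.07,.005):
    w=q[(q[:,2]>lo)&(q[:,2]<=lo+.005)]
    if len(w): print(round(lo,3),len(w),w.min(0).round(3),w.max(0).round(3))
E
```

```text
t: 4.05
tcp_pos: [0.5388, 0.3459, 0.0539]
tool_rot: [-0.009, 1.0, 0.0, 0.0]
force: [-0.4, 0.3, -0.9]
finger_gap: -0.0
gripper_force: 0.0
[0.53883147 0.34590092 0.0539073 ] [-9.00184161e-03  9.99959374e-01  1.74712522e-04  4.31121746e-04] [-0.42484977  0.25873675 -0.87651561]
0.02 2 [0.527 0.311 0.022] [0.529 0.314 0.024]
0.025 6 [0.527 0.31  0.027] [0.552 0.314 0.029]
0.03 13 [0.535 0.311 0.03 ] [0.551 0.315 0.035]
0.035 15 [0.504 0.311 0.035] [0.552 0.393 0.04 ]
0.04 27 [0.495 0.308 0.04 ] [0.551 0.391 0.044]
0.045 18 [0.531 0.308 0.045] [0.551 0.336 0.05 ]
0.05 18 [0.531 0.307 0.05 ] [0.548 0.34  0.054]
0.055 11 [0.531 0.33  0.055] [0.542 0.339 0.06 ]
0.06 10 [0.532 0.331 0.061] [0.545 0.338 0.064]
0.065 13 [0.532 0.33  0.065] [0.545 0.338 0.07 ]
```

View pics/side2.png

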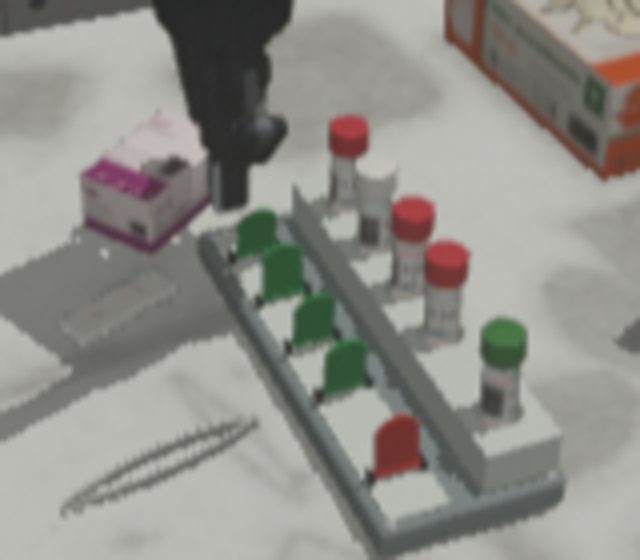

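Flag 1 stands about 15 mm ahead of the fingertips, and everything is clear. I lower 3 mm to bring the tips to about 34 mm, then stroke.

```bash
python3 -m crank '[{"dp":[0.003,-0.153,-0.05],"angular":[0,0,0]},{"dp":[0.003,-0.153,-0.05],"angular":[0,0,0]},{"dp":[0.003,-0.153,0],"angular":[0,0,0]},{"dp":[0.003,-0.153,0],"angular":[0,0,0]},{"dp":[0.003,-0.153,0],"angular":[0,0,0]},{"dp":[0.003,-0.153,0],"angular":[0,0,0]},{"dp":[0.003,-0.153,0],"angular":[0,0,0]},{"dp":[0.003,-0.153,0],"angular":[0,0,0]},{"dp":[0.003,-0.153,0],"angular":[0,0,0]},{"dp":[0.003,-0.153,0],"angular":[0,0,0]},{"dp":[0.003,-0.153,0],"angular":[0,0,0]},{"dp":[0.003,-0.153,0],"angular":[0,0,0]},{"dp":[0.003,-0.153,0],"angular":[0,0,0]},{"dp":[0.003,-0.153,0],"angular":[0,0,0]},{"dp":[0.003,-0.153,0],"angular":[0,0,0]},{"dp":[0.003,-0.153,0],"angular":[0,0,0]},{"dp":[0.003,-0.153,0],"angular":[0,0,0]},{"dp":[0.003,-0.153,0],"angular":[0,0,0]},{"dp":[0.003,-0.153,0],"angular":[0,0,0]},{"dp":[0.003,-0.153,0],"angular":[0,0,0]}]'
```

```text
t: 6.1
tcp_pos: [0.5404, 0.2534, 0.0503]
tool_rot: [-0.009, 1.0, -0.0, -0.0]
force: [-0.2, 1.1, 1.7]
finger_gap: -0.001
gripper_force: 0.2
```

```bash
python3 -m crank '[{"dp":[0.003,-0.15,0],"angular":[0,0,0]},{"dp":[0.003,-0.15,0],"angular":[0,0,0]},{"dp":[0.003,-0.15,0],"angular":[0,0,0]},{"dp":[0.003,-0.15,0],"angular":[0,0,0]},{"dp":[0.003,-0.15,0],"angular":[0,0,0]},{"dp":[0.003,-0.15,0],"angular":[0,0,0]},{"dp":[0.003,-0.15,0],"angular":[0,0,0]},{"dp":[0.003,-0.15,0],"angular":[0,0,0]},{"dp":[0.003,-0.15,0],"angular":[0,0,0]},{"dp":[0.003,-0.15,0],"angular":[0,0,0]},{"dp":[0.003,-0.15,0],"angular":[0,0,0]},{"dp":[0.003,-0.15,0],"angular":[0,0,0]},{"dp":[0.003,-0.15,0],"angular":[0,0,0]},{"dp":[0.003,-0.15,0],"angular":[0,0,0]},{"dp":[0.003,-0.15,0],"angular":[0,0,0]},{"dp":[0.003,-0.15,0],"angular":[0,0,0]},{"dp":[0.003,-0.15,0],"angular":[0,0,0]},{"dp":[0.003,-0.15,0],"angular":[0,0,0]},{"dp":[0.003,-0.15,0],"angular":[0,0,0]},{"dp":[0.003,-0.15,0],"angular":[0,0,0]}]'
python3 - <<'E'
from station import sense, vision
import cv2,numpy as np
s=sense();print(s["tcp_pos"],s["force"])
d=vision.snapshot("side")
a=d["image"][100:240,180:340];cv2.imwrite("pics/side3.png",cv2.resize(a,None,fx=4,fy=4,interpolation=cv2.INTER_CUBIC))
E
```

```text
t: 8.1
tcp_pos: [0.5422, 0.1635, 0.0503]
tool_rot: [-0.009, 1.0, -0.0, -0.0]
force: [0.3, 0.5, 0.5]
finger_gap: -0.001
gripper_force: 0.2
[0.54219035 0.16347098 0.05031057] [0.33142741 0.46807447 0.5449046 ]
```

View pics/side3.png

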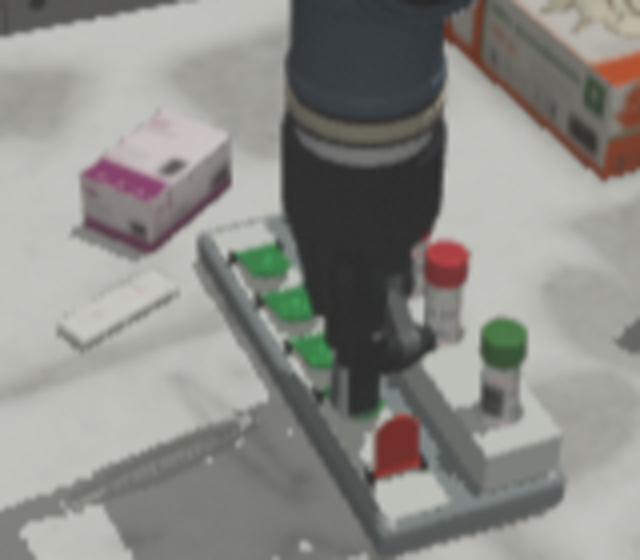

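Flags 1–3 lie folded at about (265,262), (290,302) and (318,350). Flag 4 is under the fingertips at (370,408), and the red flag still stands clear at (397,445). I'll go 4 mm further and then lift straight up.

```bash
python3 -m crank '[{"dp":[0,-0.07,0],"angular":[0,0,0]},{"dp":[0,-0.06,0],"angular":[0,0,0]},{"dp":[0,0,0],"angular":[0,0,0]},{"dp":[0,0,0.3],"angular":[0,0,0]},{"dp":[0,0,0.7],"angular":[0,0,0]},{"dp":[0,0,1],"angular":[0,0,0]},{"dp":[0,0,1],"angular":[0,0,0]},{"dp":[0,0,1],"angular":[0,0,0]},{"dp":[0,0,1],"angular":[0,0,0]},{"dp":[0,0,1],"angular":[0,0,0]},{"dp":[-0.5,0,0.5],"angular":[0,0,0]},{"dp":[-1,0,0],"angular":[0,0,0]},{"dp":[-1,0,0],"angular":[0,0,0]},{"dp":[-0.5,0,0],"angular":[0,0,0]},{"dp":[0,0,0],"angular":[0,0,0]},{"dp":[0,0,0],"angular":[0,0,0]},{"dp":[0,0,0],"angular":[0,0,0]}]'
python3 - <<'E'
from station import sense, vision
import cv2,numpy as np,pickle
from h import cloud
s=sense();print(s["tcp_pos"],s["force"])
d=vision.snapshot("side");P=cloud(d);hsv=cv2.cvtColor(d["image"],cv2.COLOR_BGR2HSV)
g=(hsv[...,0]>40)&(hsv[...,0]<90)&(hsv[...,1]>90)&(P[...,0]>.52)&(P[...,0]<.565)&(P[...,1]>.1)&(P[...,1]<.34)
k,L,S,C=cv2.connectedComponentsWithStats(g.astype(np.uint8))
for i in range(1,k):
    if S[i,4]>8:
        q=P[L==i];f=np.polyfit(q[:,1],q[:,2],1);print(S[i,4],q.min(0).round(3),q.max(0).round(3),"slope",f[0].round(2))
a=d["image"][100:240,180:340];cv2.imwrite("pics/side4.png",cv2.resize(a,None,fx=4,fy=4,interpolation=cv2.INTER_CUBIC))
E
```

```text
t: 9.85
tcp_pos: [0.4537, 0.1601, 0.2457]
tool_rot: [-0.009, 1.0, 0.0, 0.001]
force: [-0.0, -1.1, 0.9]
finger_gap: 0.003
gripper_force: 0.0
[0.45372943 0.16014243 0.24574965] [-0.03651361 -1.09600339  0.92220206]
62 [0.532 0.281 0.027] [0.555 0.313 0.037] slope -0.2
71 [0.533 0.24  0.026] [0.554 0.273 0.036] slope -0.21
82 [0.534 0.198 0.026] [0.556 0.231 0.035] slope -0.21
90 [0.534 0.156 0.026] [0.557 0.187 0.035] slope -0.21
```

View pics/side4.png

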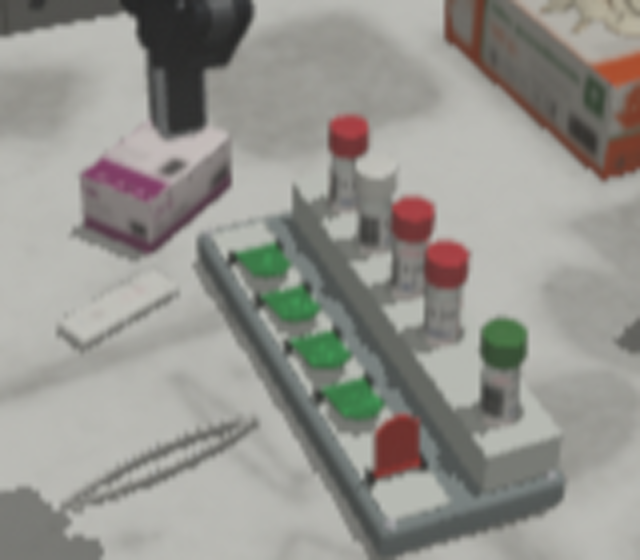

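All four green flags, at (263,262) to (350,400), are folded to about 1.36 rad. The red flag at (397,445) is upright, and the vials and loose items have not moved.

```bash
python3 -c "
from station import order;print(order.sign_off())"
```

```text
the job is handed in; nothing more can be done
None
```

The four green flags were folded down in order in one low stroke, each to about 1.36 rad; the red flag still stands, the vials and the things round the rack look unmoved in the last picture, and the job is handed in.

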